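Clamp the filter pot's cover down evenly

TASK

Clamp the fume extractor's filter pot shut with the four black bar knobs on its cover. First go round crosswise (a knob, the one opposite, then the other two) and turn each clockwise only until you feel it just bite; then go round crosswise again and turn each on until it will turn no further. Do not shift the cover, and leave everything else on the bench alone.

Things in the scene. Friction and masses are not known exactly. Their poses are not given: they have to be found in the camera images.
- pot: Fixed grey filter pot of a fume extractor, round, 242 mm across its rim, 70 mm high to the top of its gasket; origin under its centre on the bench, z up. On its rim four clamp screws 0, 1, 2, 3 stand in this order, counter-clockwise seen from above, on a circle of 85 mm radius, 90 degrees apart: 0 is opposite 2, 1 is opposite 3.
- cover: Round flat aluminium cover, 236 mm across, 10 mm thick, about 0.9 kg, loose, lying centred on the pot's gasket with the four screws standing through it; origin at the centre of its underside (70 mm above the bench). It must stay where it lies.
- clamp0: Clamp screw 0: stud, knob, washer. Origin on its axis, 70 mm above the bench, yaw meaningless. All four are alike: turning the knob clockwise (seen from above) lowers a 38 mm steel washer, 6 mm per radian, onto the cover; the knob stays at its height. Friction holds it wherever it is left.
- clamp1: Clamp screw 1: stud, knob, washer. Origin on its axis, 70 mm above the bench, yaw meaningless. As all four: idle for the first 0.2 to 0.6 rad (varies, not told by the knob's direction) at 0.26 N m friction; where the washer bites (18 N at once) the torque rises to 0.37 N m, climbs to 0.48 N m over the next 0.6 rad, then meets a hard stop (36 N or more on the cover).
- clamp2: Clamp screw 2: stud, knob, washer. Origin on its axis, 70 mm above the bench, yaw meaningless. As all four: just biting means over 5 N on the cover and not more than 0.25 rad of turn past the bite; tight means over 30 N, from 0.4 rad past the bite up to the hard stop at 0.6 rad.
- clamp3: Clamp screw 3: stud, knob, washer. Origin on its axis, 70 mm above the bench, yaw meaningless. As all four: when a turn pauses, the friction may stand either way, so go by the change: the bite shows as a rise of 0.11 N m over idle turning, the hard stop as a steep rise within 0.1 rad.
- grip0 (a point): Middle of the black bar knob of clamp screw 0, on the screw's axis, 125 mm above the bench. The bar is 62 mm long along this point's x axis, 14 mm thick along y, 30 mm high (110 to 140 mm above the bench); both sides are free, below it the washer and a 19 mm collar reach at most 106 mm above the bench. It turns with the knob about z.
- grip1 (a point): Middle of the black bar knob of clamp screw 1, on the screw's axis, 125 mm above the bench. The bar is 62 mm long along this point's x axis, 14 mm thick along y, 30 mm high (110 to 140 mm above the bench); both sides are free, below it the washer and a 19 mm collar reach at most 106 mm above the bench. It turns with the knob about z.
- grip2 (a point): Middle of the black bar knob of clamp screw 2, on the screw's axis, 125 mm above the bench. The bar is 62 mm long along this point's x axis, 14 mm thick along y, 30 mm high (110 to 140 mm above the bench); both sides are free, below it the washer and a 19 mm collar reach at most 106 mm above the bench. It turns with the knob about z.
- grip3 (a point): Middle of the black bar knob of clamp screw 3, on the screw's axis, 125 mm above the bench. The bar is 62 mm long along this point's x axis, 14 mm thick along y, 30 mm high (110 to 140 mm above the bench); both sides are free, below it the washer and a 19 mm collar reach at most 106 mm above the bench. It turns with the knob about z.
- spanner: Bystander: steel spanner, 160 mm, lying near the pot. Origin at its underside.
- flux: Bystander: small bottle, 44 mm across, 100 mm high, near the pot. Origin at its underside.
- spool: Bystander: grey reel, 64 mm across, 45 mm high. Origin at its underside.
- driver: Bystander: screwdriver, 180 mm. Origin at its underside.
- board: Bystander: circuit board, 100 x 80 mm. Origin at its underside.
- tin: Bystander: open aluminium cup, 76 mm across, 90 mm high. Origin at its underside.

How it is judged (in metres and radians):
On the way:
1. all four washers bite on the cover and none is tight yet: the first pass is complete (contact force between clamp0 and cover between 5 and 30 N and contact force between clamp1 and cover between 5 and 30 N and contact force between clamp2 and cover between 5 and 30 N and contact force between clamp3 and cover between 5 and 30 N), for 0.2 s.
At the end, for the whole second after the job is handed in: Each of the four washers presses on the cover with more than 30 N (the hard stop gives 36 N or more), and the cover lies still, within 6 mm of where it was (contact force between each of clamp0, clamp1, clamp2, clamp3 and cover above 30 N and distance of cover from where it was at the start of the episode below 0.006 m and linear speed of cover below 0.02 m/s); the robot touches nothing.
It fails at once if a knob is made tight (over 30 N) while another does not bite yet (under 5 N) ((contact force between clamp0 and cover above 30 N and contact force between any of clamp1, clamp2, clamp3 and cover below 5 N) or (contact force between clamp1 and cover above 30 N and contact force between any of clamp0, clamp2, clamp3 and cover below 5 N) or (contact force between clamp2 and cover above 30 N and contact force between any of clamp0, clamp1, clamp3 and cover below 5 N) or (contact force between clamp3 and cover above 30 N and contact force between any of clamp0, clamp1, clamp2 and cover below 5 N)).
It fails at once if not crosswise in the first pass: two neighbouring knobs bite while the other two do not ((contact force between each of clamp0, clamp1 and cover above 5 N and contact force between each of clamp2, clamp3 and cover below 5 N) or (contact force between each of clamp1, clamp2 and cover above 5 N and contact force between each of clamp3, clamp0 and cover below 5 N) or (contact force between each of clamp2, clamp3 and cover above 5 N and contact force between each of clamp0, clamp1 and cover below 5 N) or (contact force between each of clamp3, clamp0 and cover above 5 N and contact force between each of clamp1, clamp2 and cover below 5 N)).
It fails at once if not crosswise in the second pass: two neighbouring knobs are tight while the other two are not ((contact force between each of clamp0, clamp1 and cover above 30 N and contact force between each of clamp2, clamp3 and cover below 30 N) or (contact force between each of clamp1, clamp2 and cover above 30 N and contact force between each of clamp3, clamp0 and cover below 30 N) or (contact force between each of clamp2, clamp3 and cover above 30 N and contact force between each of clamp0, clamp1 and cover below 30 N) or (contact force between each of clamp3, clamp0 and cover above 30 N and contact force between each of clamp1, clamp2 and cover below 30 N)).
It fails at once if the cover is shifted by more than 10 mm (distance of cover from where it was at the start of the episode above 0.01 m).
It fails at once if a bystander is moved by more than 20 mm (distance of any of spanner, flux, spool, driver, board, tin from where it was at the start of the episode above 0.02 m).
It also fails if it takes over 72 s, if anything falls off the work surface, if the arm or the gripper's body presses on something with over 40 N, if the wrist force passes 120 N, or if a joint passes its speed limit or range.

ROBOT

A 6-joint arm with a two-finger parallel gripper is mounted at the origin on the work surface. World frame = base frame: x ahead of the robot, y to its left, z up, the work surface at z = 0. Lengths are in m, angles in degrees, forces in N, time in s.
With the tool pointing down it reaches from about 0.275 to 0.775 m from the base axis. Payload 14.6 kg.
Tool frame: the origin (TCP) lies midway between the tips of the shut fingers; the grasp point (between the pads) lies 19 mm behind it; z points along the fingers, y is the direction in which the jaws open and shut (so a half turn about z gives the same grasp; the last joint's range is limited). The gripper opens to 85 mm and grips with 20 to 120 N. Pads are 22 mm wide; open, the fingers measure 114 mm over their backs; the gripper's body (76 mm by 85 mm) begins 54 mm behind the grasp point. The pads swing forward as they close: fully open they stand 13 mm farther back than shut.
Start: joints at [62.034, 15.075, -2.767, 72.158, 0, 81.102], TCP at [0.172, 0.496, 0.231] pointing down, gripper open.
Joint ranges: [-151.79, 151.79], [-50.71, 97.33], [-67.44, 78.34], [-121.81, 120.89], [-77.56, 73.72], [-180, 180]. Speed limits (degrees/s): [108.29, 108.29, 147.25, 159.86, 180, 180].

INTERFACE

Orientations are given as [roll, pitch, yaw] about the fixed x, y, z axes, in that order (R = Rz(yaw) Ry(pitch) Rx(roll)).
In Python, from station import * gives the robot as it stands.
- The arm moves only by the tool arm_command, never from a script. Its argument "increments" is text: rows parted by semicolons, each of 5 numbers parted by spaces: the opening, from -1 (shut) to 1 (fully open), so that 0 is half open, then the shift along the tool's x, y, z in cm, then the turn about the tool's z in degrees. In form: grip tx ty tz turn; .... A call has 1 to 12 rows; each row shifts and turns the commanded pose from where the row before left it, along the tool's axes as they then stand; what a row does not reach is not made up. A row lasts 1/12 s, in which the tool goes at most 41.7 mm and 7.16 degrees, less where a joint would pass 70% of its speed; a pose out of reach is approached as far as the arm can. A call with a gripper value outside its range is refused whole. The fingers move at their own pace and stop on an object; "grip_force" is the grip in N (left out, the last holds). Time passes only in rows, so rows that do not move let the fingers close. It gives the time, the measured TCP pose, the force and the opening at its end, in the units of the state.
- read_state(): the state, without advancing time (a new reading comes with each control period).
- camera(name): name is "scene" or "side" or "wrist"; returns a dict with "pixels" (400x640x3 uint8, blue, green, red), "K" (3x3 intrinsics, pixels), "T" (4x4, takes a point from camera to world coordinates); the wrist camera has in their place "tool_from_camera" (4x4, takes a point from camera to tool coordinates, whose origin is the TCP and whose axes are the flange's). Camera axes: x right, y up, looking along -z (the intrinsics and any distortion apply to the point x, -y, -z); pixel columns grow to the right and rows downward; lengths in m; the calibration is good to about 2 mm. A picture is of the moment at which its call begins: read the wrist's pose just before it. There is no depth.
- sign_off(): hands the job in, once; it reports no verdict.
The state is a dict: "time": time; "joint_positions": joint angles; "dq": joint speeds; "tau": joint torques, N m; "tcp_pos": TCP position; "orientation": TCP orientation; "contact_force": force on the tool from outside, world axes, zero at the start; "wrist_torque": the same for the moment, N m; "gripper_width": finger opening in m.
Only numpy, scipy, OpenCV 4.12 (cv2) and the standard library are available. Lean on these libraries where they do the work, as an engineer would, in place of code of your own. Each camera call takes 0.05 s, during which the arm holds its last target.

## Working session

There is one attempt and no reset: what is moved stays moved. The work goes in short steps, Python scripts to look and compute and a tool call to move; the robot and the scene stay as the last step left them, time stands still between calls to the robot, and variables do not carry over. Pictures are saved under pics/ and viewed, and the job is handed in when it is done.

Besides the shell and the picture viewer there is one more tool, called after "Emit:" as name(argument=value, ...) on one line, values as JSON. arm_command: Moves the arm, as the interface text tells. Its arguments: {"type":"object","properties":{"increments":{"type":"string"},"grip_force":{"type":"number"}},"required":["increments"]}

```bash
mkdir -p pics; ls; python3 - <<'E'
from station import *
import cv2
s=read_state();print(s)
for n in("scene","side","wrist"):
    c=camera(n);cv2.imwrite(f"pics/{n}0.png",c["pixels"]);print(n,c["K"].tolist(),[ (k,v.round(4).tolist()) for k,v in c.items() if k in("T","tool_from_camera")],c.keys())
E
```

```text
pics
{'time': 0.0, 'joint_positions': array([ 6.20362188e+01,  1.50985280e+01, -2.80425036e+00,  7.21587666e+01,
        1.23752398e-03,  8.11028560e+01]), 'dq': array([ 0.09637648,  0.03814482, -0.04651203, -0.05201012, -0.01646277,
        0.03986381]), 'tau': array([ 4.44554011e-03, -6.37607932e+01,  3.84568441e+01,  1.32616141e-02,
        1.87783116e-04, -2.20229526e-05]), 'tcp_pos': array([0.17135849, 0.49594999, 0.23082475]), 'orientation': array([-1.79939387e+02, -1.07412483e-02,  1.60933356e+02]), 'contact_force': array([ 0.01726131,  0.05056203, -0.40768672]), 'wrist_torque': array([-0.00027017,  0.06273117,  0.04262912]), 'gripper_width': 0.08537394540358244}
scene [[395.86099995998876, 0.0, 326.7445165615219], [0.0, 395.86099995998876, 205.03517997142853], [0.0, 0.0, 1.0]] [('T', [[-0.6973, -0.5481, 0.4619, 1.0602], [0.7167, -0.5258, 0.458, 0.4645], [-0.0081, 0.6505, 0.7595, 0.9028], [0.0, 0.0, 0.0, 1.0]])] dict_keys(['pixels', 'K', 'T'])
side [[498.0830662117125, 0.0, 328.07011694879196], [0.0, 498.0830662117125, 198.55654973093277], [0.0, 0.0, 1.0]] [('T', [[0.7762, 0.3938, -0.4924, -0.1547], [-0.6304, 0.4736, -0.6151, -0.8629], [-0.009, 0.7878, 0.6159, 0.9812], [0.0, 0.0, 0.0, 1.0]])] dict_keys(['pixels', 'K', 'T'])
wrist [[291.2661726882922, 0.0, 324.50466538775333], [0.0, 291.2661726882922, 201.7093074401516], [0.0, 0.0, 1.0]] [('tool_from_camera', [[0.0003, 0.9595, 0.2817, 0.0726], [1.0, -0.0003, -0.0002, -0.0002], [-0.0001, 0.2817, -0.9595, -0.1426], [0.0, 0.0, 0.0, 1.0]])] dict_keys(['pixels', 'K', 'tool_from_camera'])
```

View pics/scene0.png

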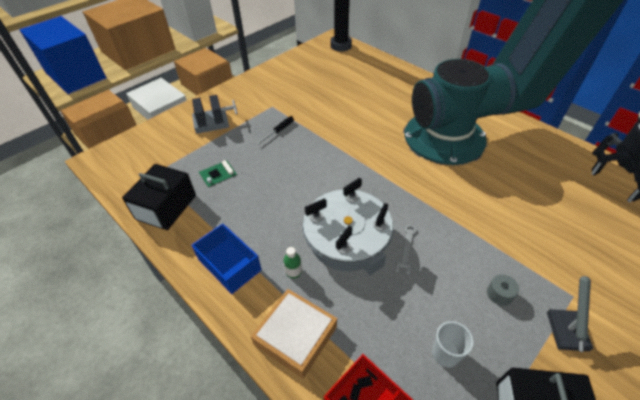

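View pics/side0.png

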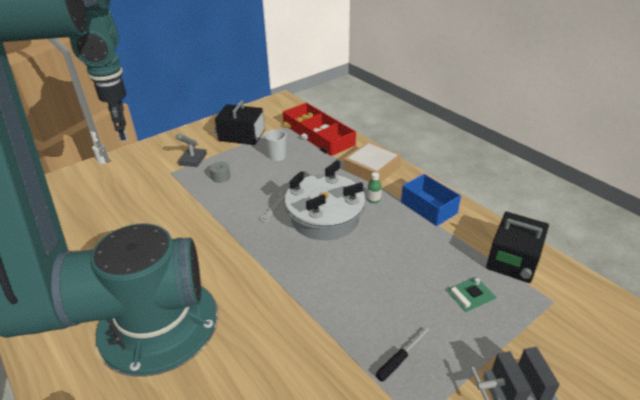

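View pics/wrist0.png

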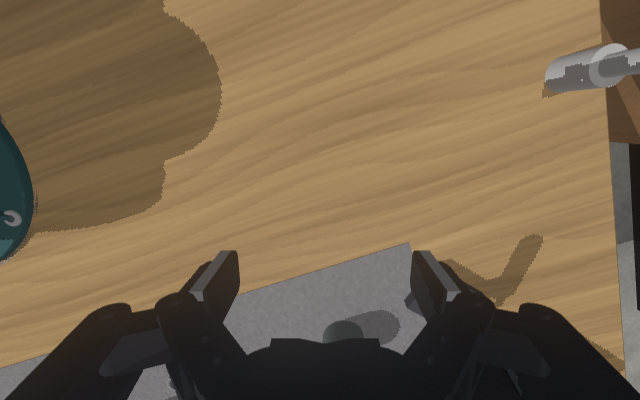

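The scene view shows the pot at about (348,222), with knobs at (316,208), (352,187), (382,215) and (345,236). The side view has the pot at (325,200), with knobs at (297,181), (332,170), (353,190) and (316,203). The wrist camera does not see the pot yet. Next I'll cast rays to locate the knobs.

```bash
cat > h.py <<'E'
import numpy as np, cv2
def ray(K,T,u,v):
    d=np.array([(u-K[0,2])/K[0,0],-(v-K[1,2])/K[1,1],-1.0]); return T[:3,3],T[:3,:3]@d
def onz(K,T,u,v,z):
    o,d=ray(K,T,u,v); return o+d*(z-o[2])/d[2]
def proj(K,T,p):
    q=T[:3,:3].T@(np.asarray(p)-T[:3,3]); q=q/-q[2]; return K[0,0]*q[0]+K[0,2], -K[1,1]*q[1]+K[1,2]
E
python3 - <<'E'
from station import *
from h import *
R={"scene":(300,175,395,255),"side":(284,158,368,220)}
for n,(a,b,c_,d) in R.items():
    c=camera(n);im=c["pixels"][b:d,a:c_]; m=(im.max(2)<60).astype(np.uint8)
    k,l,st,ce=cv2.connectedComponentsWithStats(m)
    for i in range(1,k):
        if st[i,4]>25:
            ys,xs=np.nonzero(l==i); u,v=xs.mean()+a,ys.mean()+b
            print(n,st[i].tolist(),(round(u),round(v)),onz(c["K"],c["T"],u,v,.125).round(4))
E
```

```text
scene [44, 4, 17, 18, 164] (352, 187) [0.4956 0.0011 0.125 ]
scene [5, 25, 21, 17, 190] (315, 208) [ 0.6141 -0.0195  0.125 ]
scene [76, 29, 12, 22, 113] (382, 215) [0.5161 0.1196 0.125 ]
scene [37, 52, 15, 22, 160] (344, 239) [0.6351 0.099  0.125 ]
side [42, 3, 14, 15, 126] (332, 168) [0.6327 0.0986 0.125 ]
side [6, 14, 14, 16, 121] (296, 180) [0.5134 0.1199 0.125 ]
side [60, 25, 19, 13, 154] (353, 189) [ 0.6104 -0.0197  0.125 ]
side [23, 38, 18, 14, 162] (315, 203) [0.4906 0.001  0.125 ]
```

Emit:
arm_command(increments="1 -3.3 -1.6 -0.6 0; 1 -3.3 -1.6 -0.6 0; 1 -3.3 -1.6 -0.6 0; 1 -3.3 -1.6 -0.6 0; 1 -3.3 -1.6 -0.6 0; 1 -3.3 -1.6 -0.6 0; 1 -3.3 -1.6 -0.6 0; 1 -3.3 -1.6 -0.6 0; 1 -3.3 -1.6 -0.6 0; 1 -3.3 -1.6 -0.6 0; 1 -3.3 -1.6 -0.6 0; 1 -3.3 -1.6 -0.6 0", grip_force=60)

```text
time: 1.25
tcp_pos: [0.484, 0.1837, 0.3036]
orientation: [180.0, 0.0, 160.9]
contact_force: [0.6, -0.0, 0.7]
gripper_width: 0.0854
```

Emit:
arm_command(increments="1 -3.3 -1.6 0 0; 1 -3.3 -1.6 0 0; 1 -3.3 -1.6 0 0; 1 -3.3 -1.6 0 0; 1 -3.3 -1.6 0 0; 1 -3.3 -1.6 0 0; 1 0 -1 0 0; 1 0 0 0 0; 1 0 0 0 0")

```text
time: 2.0
tcp_pos: [0.6353, 0.0203, 0.3031]
orientation: [180.0, -0.0, 160.9]
contact_force: [-0.3, -0.3, 0.9]
gripper_width: 0.0857
```

```bash
python3 - <<'E'
from station import *
import cv2
s=read_state();print({k:s[k] for k in("time","joint_positions","tcp_pos","orientation","contact_force","wrist_torque")})
c=camera("wrist");cv2.imwrite("pics/w1.png",c["pixels"])
import numpy as np;np.savez("w1.npz",p=c["pixels"],K=c["K"],TC=c["tool_from_camera"],tcp=s["tcp_pos"],o=s["orientation"])
E
```

```text
{'time': 2.0, 'joint_positions': array([-5.51379769e+00,  2.66398638e+01,  2.62961590e+01,  8.96936868e+01,
        9.20021375e-03,  1.36098674e+01]), 'tcp_pos': array([0.63534355, 0.02029246, 0.30305085]), 'orientation': array([ 1.79999857e+02, -3.85065189e-02,  1.60876332e+02]), 'contact_force': array([-0.3356755 , -0.31617419,  0.92550218]), 'wrist_torque': array([0.01004946, 0.00303406, 0.02553576])}
```

View pics/w1.png

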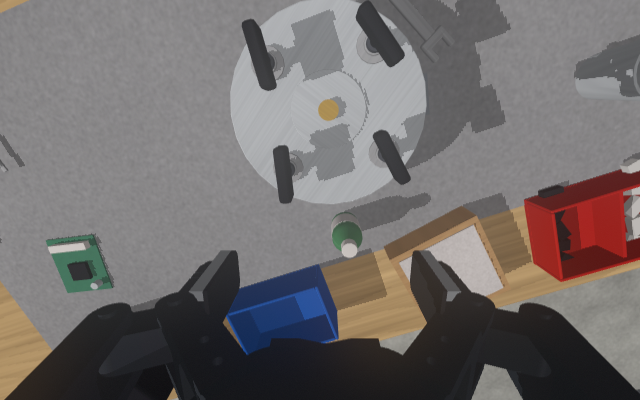

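The wrist view shows all four bar knobs on the cover, at about (259,55), (380,34), (284,174) and (391,157). The spanner is at the upper right and the bottle is at (347,235).

```bash
python3 - <<'E'
from h import *
from scipy.spatial.transform import Rotation as Ro
d=np.load("w1.npz");im=d["p"];K=d["K"];TT=np.eye(4);TT[:3,:3]=Ro.from_euler('xyz',d["o"],degrees=True).as_matrix();TT[:3,3]=d["tcp"];T=TT@d["TC"]
m=(im.max(2)<62).astype(np.uint8);m[230:]=0;m[:,:225]=0;m[:,440:]=0
m=cv2.morphologyEx(m,cv2.MORPH_OPEN,np.ones((3,3)))
cv2.imwrite("pics/m1.png",m*255)
k,l,st,ce=cv2.connectedComponentsWithStats(m)
C=[]
for i in range(1,k):
    if st[i,4]<300: continue
    pts=np.argwhere(l==i)[:,::-1].astype(np.float32)
    b=cv2.boxPoints(cv2.minAreaRect(pts)); 
    if np.linalg.norm(b[0]-b[1])<np.linalg.norm(b[1]-b[2]): b=np.roll(b,-1,0)
    # long edges b0b1, b3b2 ; per-side fit: extreme pixels along the long axis, lines fitted
    u=(b[1]-b[0])/np.linalg.norm(b[1]-b[0]); n=np.array([-u[1],u[0]]); c=b.mean(0)
    s=(pts-c)@u; t=(pts-c)@n; L=np.linalg.norm(b[1]-b[0])/2
    A=[]
    for f in (np.min,np.max):
        q=np.array([(x,f(t[abs(s-x)<.8])) for x in np.arange(-.7*L,.7*L,1.5)])
        p=np.polyfit(q[:,0],q[:,1],1)
        P=[onz(K,T,*(c+x*u+np.polyval(p,x)*n),.14)[:2] for x in(-L,L)]
        v=P[1]-P[0];A.append(np.degrees(np.arctan2(v[1],v[0]))%180)
    p=onz(K,T,*pts.mean(0),.127);C.append(p)
    e=[onz(K,T,*((b[0]+b[3])/2),.135),onz(K,T,*((b[1]+b[2])/2),.135)]
    print(st[i].tolist(),p.round(4),"ang",np.round(A,1),"len",np.linalg.norm(e[0]-e[1]).round(4))
C=np.array(C);c=C.mean(0);print("ctr",c,[(np.hypot(*(p-c)[:2]).round(4),np.degrees(np.arctan2(*(p-c)[1::-1])).round(1)) for p in C])
E
```

```text
[365, 2, 39, 57, 403] [0.5089 0.1254 0.127 ] ang [20.1 20.4] len 0.0605
[357, 14, 29, 42, 313] [0.509  0.1115 0.127 ] ang [18.9 18.8] len 0.0447
[242, 20, 32, 61, 656] [0.4797 0.0036 0.127 ] ang [176.4  16.2] len 0.0561
ctr [0.49919322 0.08017089 0.127     ] [(np.float64(0.0463), np.float64(77.9)), (np.float64(0.0328), np.float64(72.7)), (np.float64(0.079), np.float64(-104.3))]
```

View pics/m1.png

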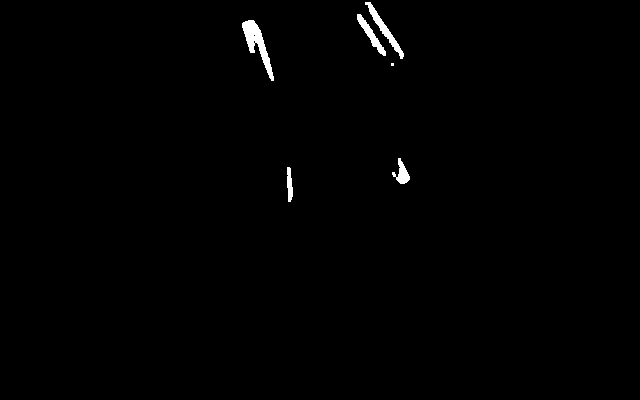

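The threshold is too low, because the knob tops are lighter than the sides. I'll raise it.

```bash
cat > meas.py <<'E'
from h import *
import sys
from scipy.spatial.transform import Rotation as Ro
def meas(f,th,roi,out):
    d=np.load(f);im=d["p"];K=d["K"];TT=np.eye(4);TT[:3,:3]=Ro.from_euler('xyz',d["o"],degrees=True).as_matrix();TT[:3,3]=d["tcp"];T=TT@d["TC"]
    m=(im.max(2)<th).astype(np.uint8);x0,y0,x1,y1=roi;mm=np.zeros_like(m);mm[y0:y1,x0:x1]=m[y0:y1,x0:x1];m=mm
    m=cv2.morphologyEx(m,cv2.MORPH_OPEN,np.ones((5,5)))
    cv2.imwrite(out,np.hstack([m*255]))
    k,l,st,ce=cv2.connectedComponentsWithStats(m);C=[]
    for i in range(1,k):
        if st[i,4]<300: continue
        pts=np.argwhere(l==i)[:,::-1].astype(np.float32)
        b=cv2.boxPoints(cv2.minAreaRect(pts))
        if np.linalg.norm(b[0]-b[1])<np.linalg.norm(b[1]-b[2]): b=np.roll(b,-1,0)
        u=(b[1]-b[0])/np.linalg.norm(b[1]-b[0]); n=np.array([-u[1],u[0]]); c=b.mean(0)
        s=(pts-c)@u; t=(pts-c)@n; L=np.linalg.norm(b[1]-b[0])/2;A=[]
        for g in (np.min,np.max):
            q=np.array([(x,g(t[abs(s-x)<.8])) for x in np.arange(-.6*L,.6*L,1.5)])
            p=np.polyfit(q[:,0],q[:,1],1)
            P=[onz(K,T,*(c+x*u+np.polyval(p,x)*n),.14)[:2] for x in(-L,L)]
            v=P[1]-P[0];A.append(np.degrees(np.arctan2(v[1],v[0]))%180)
        p=onz(K,T,*pts.mean(0),.127);C.append(p)
        e=[onz(K,T,*((b[0]+b[3])/2),.135),onz(K,T,*((b[1]+b[2])/2),.135)]
        print(st[i].tolist(),p.round(4),"ang",np.round(A,1),"len",np.linalg.norm(e[0]-e[1]).round(4))
    C=np.array(C);c=C.mean(0);print("ctr",c.round(4),[(np.hypot(*(p-c)[:2]).round(4),np.degrees(np.arctan2(*(p-c)[1::-1])).round(1)) for p in C])
E
python3 - <<'E'
from meas import *
im=np.load("w1.npz")["p"]
for (u,v) in((259,55),(380,34),(284,174),(391,157),(275,60),(330,160),(320,45)): print(u,v,im[v,u])
for th in (75,85): meas("w1.npz",th,(225,0,420,215),f"pics/m2_{th}.png")
E
```

```text
259 55 [63 61 60]
380 34 [63 60 59]
284 174 [65 63 63]
391 157 [64 62 62]
275 60 [116 115 115]
330 160 [133 131 129]
320 45 [136 134 132]
[357, 1, 47, 65, 1399] [0.5111 0.1193 0.127 ] ang [20.  18.6] len 0.0622
[242, 20, 34, 70, 1178] [0.4897 0.0017 0.127 ] ang [177.4 175.8] len 0.0639
[374, 131, 36, 53, 845] [0.6305 0.0989 0.127 ] ang [11.2 11.6] len 0.0629
[274, 146, 19, 57, 825] [ 0.6095 -0.0192  0.127 ] ang [164.9 165.3] len 0.0619
ctr [0.5602 0.0502 0.127 ] [(np.float64(0.0848), np.float64(125.4)), (np.float64(0.0855), np.float64(-145.5)), (np.float64(0.0855), np.float64(34.7)), (np.float64(0.0851), np.float64(-54.6))]
[356, 1, 48, 65, 1432] [0.511  0.1192 0.127 ] ang [20.1 18.4] len 0.0626
[242, 20, 34, 70, 1220] [0.4899 0.0019 0.127 ] ang [  0.4 175.9] len 0.0641
[374, 131, 36, 53, 865] [0.6305 0.0989 0.127 ] ang [10.9 11.5] len 0.0641
[274, 146, 21, 57, 868] [ 0.6093 -0.0188  0.127 ] ang [163.1 165.7] len 0.0623
ctr [0.5601 0.0503 0.127 ] [(np.float64(0.0847), np.float64(125.5)), (np.float64(0.0854), np.float64(-145.4)), (np.float64(0.0855), np.float64(34.7)), (np.float64(0.0848), np.float64(-54.6))]
```

```bash
python3 -c "
import cv2,numpy as np
a=cv2.imread('pics/w1.png')[0:215,225:440];m=cv2.imread('pics/m2_75.png')[0:215,225:440]
cv2.imwrite('pics/m3.png',cv2.resize(np.hstack([a,m]),None,fx=1.8,fy=1.8))"
```

```text
(no output)
```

View pics/m3.png

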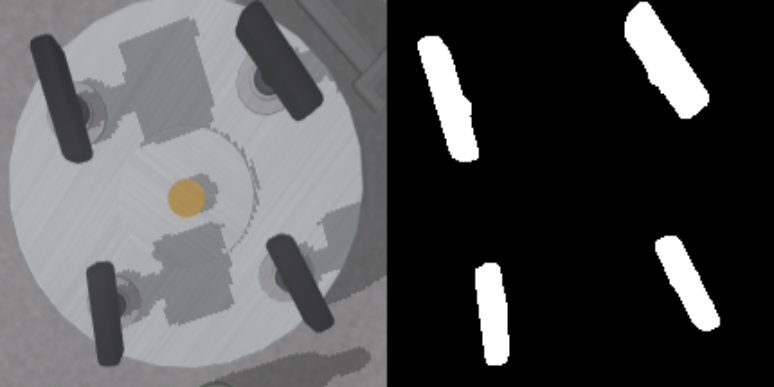

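The measurements agree with the stated geometry: radius 85 mm, 90° apart, bars 62 mm long. I'll name the knobs by direction from the centre:

| Knob | Direction |
|---|---|
| A | 215° |
| B | 305° |
| C | 35° |
| D | 125° |

I'll go to A first, stopping at a hover.

Emit:
arm_command(increments="1 3.24 -1.63 2 0; 1 3.24 -1.63 2 0; 1 3.25 -1.63 2 0; 1 3.25 -1.62 2 0; 1 0 0 1 -5; 1 0 0 1 -5; 1 0 0 0 -5.1; 1 0 0 0 0; 1 0 0 0 0")

```text
time: 2.8
tcp_pos: [0.4991, 0.0031, 0.2082]
orientation: [180.0, 0.0, 175.9]
contact_force: [1.0, -0.2, -0.2]
gripper_width: 0.0854
```

```bash
cat > look.py <<'E'
from station import *
import cv2,sys,numpy as np
n=sys.argv[1]
s=read_state();print(s["time"],s["joint_positions"].round(2),s["tcp_pos"].round(4),s["orientation"].round(2),s["contact_force"].round(2),s["wrist_torque"].round(3))
c=camera("wrist");cv2.imwrite(f"pics/{n}.png",c["pixels"])
np.savez(n+".npz",p=c["pixels"],K=c["K"],TC=c["tool_from_camera"],tcp=s["tcp_pos"],o=s["orientation"])
E
python3 look.py w2
```

```text
2.8 [-9.02 12.99 -9.28 67.68  0.   -4.96] [0.4991 0.0031 0.2082] [1.8000e+02 5.0000e-02 1.7595e+02] [ 0.95 -0.22 -0.23] [ 0.021 -0.008  0.005]
```

View pics/w2.png

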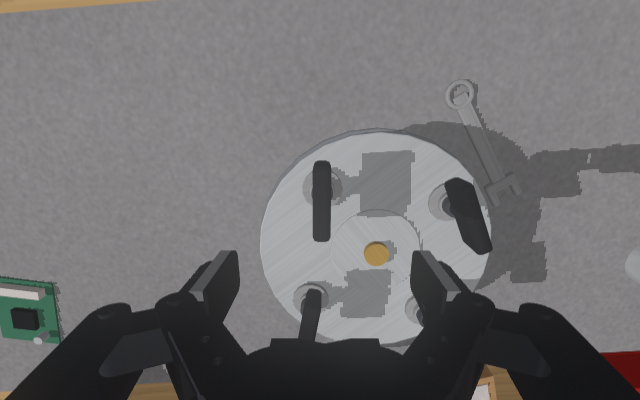

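A's bar is at (321,200), nearly vertical in the image, which means it lies along tool x. I'll refine its position and angle from this view.

```bash
python3 - <<'E'
from meas import *
meas("w2.npz",72,(295,140,350,260),"pics/m4.png")
meas("w2.npz",72,(295,140,500,260),"pics/m4.png")
E
```

```text
[313, 161, 18, 80, 1371] [0.491  0.0012 0.127 ] ang [174.6 175.3] len 0.0635
ctr [0.491  0.0012 0.127 ] [(np.float64(0.0), np.float64(0.0))]
[313, 161, 18, 80, 1371] [0.491  0.0012 0.127 ] ang [174.6 175.3] len 0.0635
[445, 178, 47, 76, 1987] [0.5115 0.1191 0.127 ] ang [19.7 21.8] len 0.0696
ctr [0.5012 0.0601 0.127 ] [(np.float64(0.0598), np.float64(-99.9)), (np.float64(0.0598), np.float64(80.1))]
```

Emit:
arm_command(increments="1 0.8 -0.25 2 0.6; 1 0 0 2.5 0; 1 0 0 2.5 0; 1 0 0 2.5 0; 1 0 0 0 0; 1 0 0 0 0")

```text
time: 3.35
tcp_pos: [0.4908, 0.0006, 0.1128]
orientation: [180.0, -0.1, 175.4]
contact_force: [1.2, -0.5, 0.7]
gripper_width: 0.0855
```

Emit:
arm_command(increments="-1 0 0 0 0; -1 0 0 0 0; -1 0 0 0 0; -1 0 0 0 0; -1 0 0 0 0; -1 0 0 0 0; -1 0 0 0 0; -1 0 0 0 0")

```text
time: 4.02
tcp_pos: [0.4915, 0.0009, 0.1132]
orientation: [179.9, 0.1, 175.5]
contact_force: [-1.4, 6.5, 7.6]
gripper_width: 0.013
```

```bash
python3 look.py w3
```

```text
4.0167 [ -9.46  15.78 -21.08  53.1    0.1   -4.91] [0.4915 0.0009 0.1132] [1.7991e+02 5.0000e-02 1.7545e+02] [-1.4   6.54  7.57] [ 1.145  0.199 -0.003]
```

View pics/w3.png

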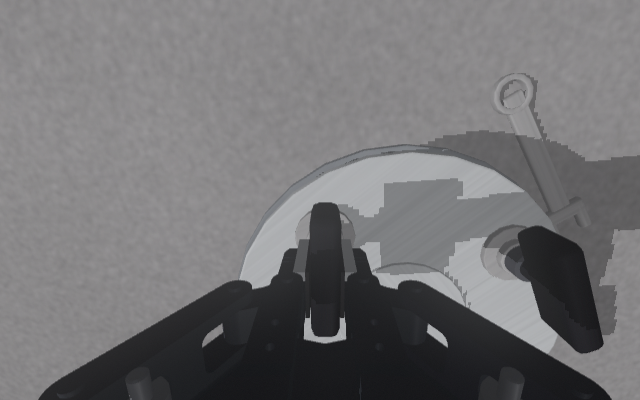

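The grasp holds: the bar sits between the pads at (325,270) and the opening is 13 mm. I'll turn it in small steps and read the torque after each.

Emit:
arm_command(increments="-1 0 0 0 2; -1 0 0 0 2; -1 0 0 0 2")

```text
time: 4.32
tcp_pos: [0.4915, 0.001, 0.1132]
orientation: [179.9, 0.0, 169.4]
contact_force: [-0.7, 7.3, 7.8]
gripper_width: 0.0131
```

```bash
cat > t.py <<'E'
from station import *
s=read_state();print(round(s["time"],2),"yaw",s["orientation"][2].round(2),"Tz",s["wrist_torque"][2].round(3),"tau6",s["tau"][5].round(3),"F",s["contact_force"].round(1),"dq6",s["dq"][5].round(1),"w",round(s["gripper_width"],4),"pos",s["tcp_pos"].round(4))
E
python3 t.py
```

```text
4.32 yaw 169.38 Tz 0.286 tau6 -0.631 F [-0.7  7.3  7.8] dq6 23.9 w 0.0131 pos [0.4915 0.001  0.1132]
```

Emit:
arm_command(increments="-1 0 0 0 2; -1 0 0 0 2")

```text
time: 4.48
tcp_pos: [0.4915, 0.0011, 0.1132]
orientation: [179.9, 0.0, 165.4]
contact_force: [-0.3, 8.1, 7.4]
gripper_width: 0.0131
```

```bash
python3 t.py
```

```text
4.48 yaw 165.38 Tz 0.232 tau6 -0.614 F [-0.3  8.1  7.4] dq6 23.9 w 0.0131 pos [0.4915 0.0011 0.1132]
```

Emit:
arm_command(increments="-1 0 0 0 2; -1 0 0 0 2")

```text
time: 4.65
tcp_pos: [0.4915, 0.0012, 0.1132]
orientation: [179.9, 0.0, 161.4]
contact_force: [-0.5, 8.6, 8.0]
gripper_width: 0.0128
```

```bash
python3 t.py
```

```text
4.65 yaw 161.39 Tz 0.261 tau6 -0.614 F [-0.5  8.6  8. ] dq6 23.9 w 0.0128 pos [0.4915 0.0012 0.1132]
```

Emit:
arm_command(increments="-1 0 0 0 2; -1 0 0 0 2")

```text
time: 4.82
tcp_pos: [0.4915, 0.0012, 0.1132]
orientation: [179.9, 0.0, 157.4]
contact_force: [-0.8, 10.2, 7.5]
gripper_width: 0.0131
```

```bash
python3 t.py
```

```text
4.82 yaw 157.38 Tz 0.313 tau6 -0.613 F [-0.8 10.2  7.5] dq6 23.8 w 0.0131 pos [0.4915 0.0012 0.1132]
```

Emit:
arm_command(increments="-1 0 0 0 2; -1 0 0 0 2")

```text
time: 4.98
tcp_pos: [0.4915, 0.0013, 0.1132]
orientation: [179.9, -0.0, 153.4]
contact_force: [-0.1, 10.1, 7.0]
gripper_width: 0.0132
```

```bash
python3 t.py
```

```text
4.98 yaw 153.39 Tz 0.231 tau6 -0.613 F [-0.1 10.1  7. ] dq6 23.8 w 0.0132 pos [0.4915 0.0013 0.1132]
```

Emit:
arm_command(increments="-1 0 0 0 2; -1 0 0 0 2")

```text
time: 5.15
tcp_pos: [0.4916, 0.0014, 0.1132]
orientation: [179.8, -0.0, 149.4]
contact_force: [0.4, 9.5, 6.7]
gripper_width: 0.0128
```

```bash
python3 t.py
```

```text
5.15 yaw 149.39 Tz 0.303 tau6 -0.572 F [0.4 9.5 6.7] dq6 23.8 w 0.0128 pos [0.4916 0.0014 0.1132]
```

Emit:
arm_command(increments="-1 0 0 0 2; -1 0 0 0 2")

```text
time: 5.32
tcp_pos: [0.4916, 0.0014, 0.1132]
orientation: [179.8, -0.0, 145.4]
contact_force: [0.4, 11.2, 7.1]
gripper_width: 0.0131
```

```bash
python3 t.py
```

```text
5.32 yaw 145.4 Tz 0.368 tau6 -0.489 F [ 0.4 11.2  7.1] dq6 23.8 w 0.0131 pos [0.4916 0.0014 0.1132]
```

Tz and tau6 both stepped by about 0.11–0.12, so this looks like the bite. I'll do one small step to confirm.

Emit:
arm_command(increments="-1 0 0 0 1; -1 0 0 0 1")

```text
time: 5.48
tcp_pos: [0.4916, 0.0014, 0.1132]
orientation: [179.8, -0.0, 143.4]
contact_force: [1.1, 11.0, 7.3]
gripper_width: 0.0126
```

```bash
python3 t.py; python3 t.py
```

```text
5.48 yaw 143.45 Tz 0.423 tau6 0.037 F [ 1.1 11.   7.3] dq6 11.7 w 0.0126 pos [0.4916 0.0014 0.1132]
5.48 yaw 143.45 Tz 0.423 tau6 0.037 F [ 1.1 11.   7.3] dq6 11.7 w 0.0126 pos [0.4916 0.0014 0.1132]
```

It has bitten: torque 0.42 against about 0.27 idle, and no more than about 8° past the bite. I'll release, rise, unwind and move over to the opposite knob C.

Emit:
arm_command(increments="1 0 0 0 0; 1 0 0 0 0; 1 0 0 0 0; 1 0 0 0 0; 1 0 0 0 0; 1 0 0 -2 0; 1 0 0 -2 -6; 1 0 0 -2 -7; 1 0 0 -1 -7; 1 0 0 0 -7; 1 0 0 0 -7; 1 0 0 0 -7")

```text
time: 6.48
tcp_pos: [0.4913, 0.0002, 0.1828]
orientation: [-180.0, 0.0, -175.2]
contact_force: [-1.0, -0.1, 0.5]
gripper_width: 0.0853
```

Emit:
arm_command(increments="1 0 0 0 -7; 1 -2.6 1.1 0 0; 1 -2.6 1.1 0 0; 1 -2.6 1.1 0 0; 1 -2.6 1.2 0 0; 1 -2.6 1.2 0 0; 1 -2.6 1.2 0 0; 1 0 0 0 0; 1 0 0 0 0")

```text
time: 7.23
tcp_pos: [0.631, 0.0995, 0.1818]
orientation: [180.0, -0.0, -168.5]
contact_force: [-0.9, 0.1, 0.0]
gripper_width: 0.0856
```

```bash
python3 look.py w4
```

```text
7.2333 [ 1.66 27.37  8.84 71.52 -0.   -9.84] [0.631  0.0995 0.1818] [ 1.800e+02 -5.000e-02 -1.685e+02] [-0.93  0.06  0.04] [0.008 0.005 0.081]
```

View pics/w4.png

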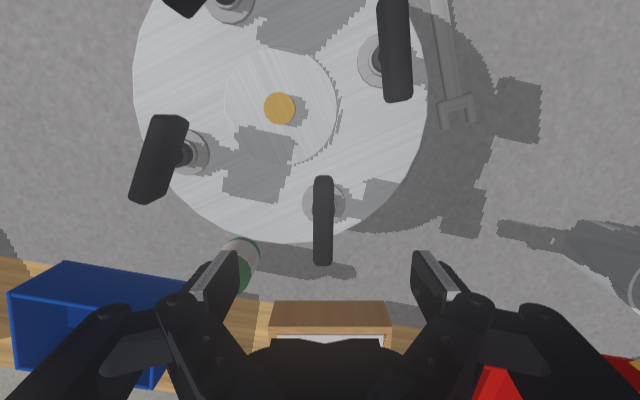

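C's bar is at (323,220) between the open fingers. The bottle is at (240,262), close under the left finger, but it is only 100 mm high and the tips stay above 113 mm.

```bash
python3 - <<'E'
from meas import *
meas("w4.npz",72,(300,165,350,275),"pics/m5.png")
meas("w4.npz",72,(120,105,190,210),"pics/m5.png")
E
```

```text
[313, 176, 21, 90, 1675] [0.6313 0.099  0.127 ] ang [10.5 10.1] len 0.0654
ctr [0.6313 0.099  0.127 ] [(np.float64(0.0), np.float64(0.0))]
[129, 115, 61, 90, 3443] [ 0.6087 -0.0187  0.127 ] ang [165.6 157.4] len 0.0652
ctr [ 0.6087 -0.0187  0.127 ] [(np.float64(0.0), np.float64(0.0))]
```

Emit:
arm_command(increments="1 0 -0.05 2.3 0.6; 1 0 0 2.3 0; 1 0 0 2.3 0; 1 0 0 0 0; 1 0 0 0 0; -1 0 0 0 0; -1 0 0 0 0; -1 0 0 0 0; -1 0 0 0 0; -1 0 0 0 0; -1 0 0 0 0; -1 0 0 0 0")

```text
time: 8.28
tcp_pos: [0.6307, 0.0983, 0.1141]
orientation: [-180.0, 0.0, -169.2]
contact_force: [-1.5, -1.8, 5.9]
gripper_width: 0.0128
```

```bash
python3 t.py
```

```text
8.28 yaw -169.17 Tz -0.087 tau6 -0.046 F [-1.5 -1.8  5.9] dq6 0.0 w 0.0128 pos [0.6307 0.0983 0.1141]
```

Emit:
arm_command(increments="-1 0 0 0 2; -1 0 0 0 2; -1 0 0 0 2")

```text
time: 8.53
tcp_pos: [0.6307, 0.0984, 0.1141]
orientation: [180.0, 0.0, -175.2]
contact_force: [-0.1, 0.0, 4.9]
gripper_width: 0.0131
```

```bash
python3 t.py
```

```text
8.53 yaw -175.25 Tz 0.209 tau6 -0.638 F [-0.1  0.   4.9] dq6 23.8 w 0.0131 pos [0.6307 0.0984 0.1141]
```

Emit:
arm_command(increments="-1 0 0 0 2; -1 0 0 0 2")

```text
time: 8.7
tcp_pos: [0.6307, 0.0985, 0.1141]
orientation: [180.0, 0.0, -179.2]
contact_force: [-1.5, 0.6, 4.7]
gripper_width: 0.013
```

```bash
python3 t.py
```

```text
8.7 yaw -179.24 Tz 0.281 tau6 -0.622 F [-1.5  0.6  4.7] dq6 23.9 w 0.013 pos [0.6307 0.0985 0.1141]
```

Idle is about −0.61 to −0.62 in tau6. The bite shows as roughly +0.11 on that.

Emit:
arm_command(increments="-1 0 0 0 2; -1 0 0 0 2")

```text
time: 8.87
tcp_pos: [0.6307, 0.0986, 0.1141]
orientation: [180.0, 0.0, 176.8]
contact_force: [-0.8, 1.9, 4.1]
gripper_width: 0.0128
```

```bash
python3 t.py
```

```text
8.87 yaw 176.76 Tz 0.244 tau6 -0.621 F [-0.8  1.9  4.1] dq6 23.8 w 0.0128 pos [0.6307 0.0986 0.1141]
```

Emit:
arm_command(increments="-1 0 0 0 2; -1 0 0 0 2")

```text
time: 9.03
tcp_pos: [0.6307, 0.0986, 0.1141]
orientation: [180.0, 0.0, 172.8]
contact_force: [-1.1, 1.7, 4.7]
gripper_width: 0.0128
```

```bash
python3 t.py
```

```text
9.03 yaw 172.77 Tz 0.348 tau6 -0.496 F [-1.1  1.7  4.7] dq6 23.7 w 0.0128 pos [0.6307 0.0986 0.1141]
```

Both signals stepped again (tau6 up 0.125). I'll do one more step at the same speed to confirm.

Emit:
arm_command(increments="-1 0 0 0 2; -1 0 0 0 1")

```text
time: 9.2
tcp_pos: [0.6307, 0.0987, 0.1141]
orientation: [180.0, 0.0, 169.8]
contact_force: [-1.6, 1.3, 4.1]
gripper_width: 0.0131
```

```bash
python3 t.py
```

```text
9.2 yaw 169.76 Tz 0.418 tau6 0.33 F [-1.6  1.3  4.1] dq6 10.4 w 0.0131 pos [0.6307 0.0987 0.1141]
```

C has bitten (0.418). I'll release and go to B.

Emit:
arm_command(increments="1 0 0 0 0; 1 0 0 0 0; 1 0 0 0 0; 1 0 0 0 0; 1 0 0 0 0; 1 0 0 -2 4.5; 1 0 0 -2.5 0; 1 0 0 -2.5 0; 1 -0.2 -2.4 0 0; 1 -0.2 -2.4 0 0; 1 -0.2 -2.4 0 0; 1 -0.2 -2.4 0 0")

```text
time: 10.2
tcp_pos: [0.6137, 0.0025, 0.1837]
orientation: [-180.0, 0.0, 165.4]
contact_force: [0.1, 1.1, 0.2]
gripper_width: 0.0851
```

Emit:
arm_command(increments="1 -0.2 -2.4 0 0; 1 0 0 0 0; 1 0 0 0 0")

```text
time: 10.45
tcp_pos: [0.6097, -0.0212, 0.1837]
orientation: [180.0, 0.0, 165.2]
contact_force: [-1.2, -0.0, -0.7]
gripper_width: 0.0852
```

```bash
python3 look.py w5
```

```text
10.45 [-9.64 24.41  4.12 69.71  0.    5.12] [ 0.6097 -0.0212  0.1837] [180.     0.   165.23] [-1.24 -0.01 -0.7 ] [0.051 0.051 0.038]
```

View pics/w5.png

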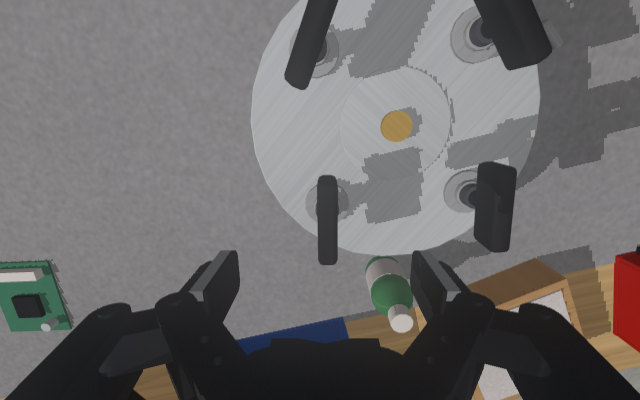

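B's bar is at (327,220). The bottle at (390,295) is lower than the fingertips will be.

```bash
python3 - <<'E'
from meas import *
meas("w5.npz",72,(305,165,345,275),"pics/m6.png")
d=np.load("w5.npz");TT=np.eye(4);TT[:3,:3]=Ro.from_euler('xyz',d["o"],degrees=True).as_matrix();TT[:3,3]=d["tcp"];T=TT@d["TC"]
print("bottle cap",onz(d["K"],T,401,319,.1))
E
```

```text
[317, 176, 21, 89, 1694] [ 0.6096 -0.0193  0.127 ] ang [164.5 165.5] len 0.0653
ctr [ 0.6096 -0.0193  0.127 ] [(np.float64(0.0), np.float64(0.0))]
bottle cap [0.7301213  0.01964146 0.1       ]
```

Emit:
arm_command(increments="1 0 0.16 2.3 0.2; 1 0 0 2.3 0; 1 0 0 2.4 0; 1 0 0 0 0; 1 0 0 0 0; -1 0 0 0 0; -1 0 0 0 0; -1 0 0 0 0; -1 0 0 0 0; -1 0 0 0 0; -1 0 0 0 0; -1 0 0 0 0")

```text
time: 11.5
tcp_pos: [0.6102, -0.0195, 0.1142]
orientation: [-179.9, 0.0, 165.1]
contact_force: [-2.8, -6.4, 6.3]
gripper_width: 0.0133
```

```bash
python3 t.py
```

```text
11.5 yaw 165.11 Tz 0.155 tau6 0.234 F [-2.8 -6.4  6.3] dq6 -0.1 w 0.0133 pos [ 0.6102 -0.0195  0.1142]
```

Emit:
arm_command(increments="-1 0 0 0 2; -1 0 0 0 2; -1 0 0 0 2")

```text
time: 11.75
tcp_pos: [0.6102, -0.0194, 0.1142]
orientation: [-179.9, 0.0, 159.0]
contact_force: [-3.4, -4.8, 6.3]
gripper_width: 0.0125
```

```bash
python3 t.py
```

```text
11.75 yaw 159.02 Tz 0.236 tau6 -0.643 F [-3.4 -4.8  6.3] dq6 23.9 w 0.0125 pos [ 0.6102 -0.0194  0.1142]
```

Emit:
arm_command(increments="-1 0 0 0 2; -1 0 0 0 2")

```text
time: 11.92
tcp_pos: [0.6103, -0.0194, 0.1142]
orientation: [-179.9, 0.1, 155.0]
contact_force: [-2.5, -4.1, 5.8]
gripper_width: 0.0128
```

```bash
python3 t.py
```

```text
11.92 yaw 155.02 Tz 0.242 tau6 -0.626 F [-2.5 -4.1  5.8] dq6 23.7 w 0.0128 pos [ 0.6103 -0.0194  0.1142]
```

Emit:
arm_command(increments="-1 0 0 0 2; -1 0 0 0 2")

```text
time: 12.08
tcp_pos: [0.6103, -0.0194, 0.1142]
orientation: [-179.9, 0.1, 151.0]
contact_force: [-2.8, -5.6, 5.4]
gripper_width: 0.0133
```

```bash
python3 t.py
```

```text
12.08 yaw 151.02 Tz 0.308 tau6 -0.626 F [-2.8 -5.6  5.4] dq6 23.8 w 0.0133 pos [ 0.6103 -0.0194  0.1142]
```

Emit:
arm_command(increments="-1 0 0 0 2; -1 0 0 0 2")

```text
time: 12.25
tcp_pos: [0.6103, -0.0193, 0.1142]
orientation: [-180.0, 0.1, 147.0]
contact_force: [-2.9, -3.5, 5.3]
gripper_width: 0.0131
```

```bash
python3 t.py
```

```text
12.25 yaw 147.02 Tz 0.249 tau6 -0.626 F [-2.9 -3.5  5.3] dq6 23.9 w 0.0131 pos [ 0.6103 -0.0193  0.1142]
```

Emit:
arm_command(increments="-1 0 0 0 2; -1 0 0 0 2")

```text
time: 12.42
tcp_pos: [0.6104, -0.0193, 0.1142]
orientation: [-180.0, 0.1, 143.0]
contact_force: [-1.9, -3.5, 4.9]
gripper_width: 0.0128
```

```bash
python3 t.py
```

```text
12.42 yaw 143.02 Tz 0.243 tau6 -0.625 F [-1.9 -3.5  4.9] dq6 23.8 w 0.0128 pos [ 0.6104 -0.0193  0.1142]
```

Emit:
arm_command(increments="-1 0 0 0 2; -1 0 0 0 2")

```text
time: 12.58
tcp_pos: [0.6104, -0.0193, 0.1142]
orientation: [-180.0, 0.1, 139.0]
contact_force: [-1.9, -3.8, 5.6]
gripper_width: 0.0131
```

```bash
python3 t.py
```

```text
12.58 yaw 139.02 Tz 0.298 tau6 -0.625 F [-1.9 -3.8  5.6] dq6 23.8 w 0.0131 pos [ 0.6104 -0.0193  0.1142]
```

Emit:
arm_command(increments="-1 0 0 0 2; -1 0 0 0 2")

```text
time: 12.75
tcp_pos: [0.6104, -0.0193, 0.1142]
orientation: [-180.0, 0.1, 135.0]
contact_force: [-2.5, -3.6, 5.8]
gripper_width: 0.013
```

```bash
python3 t.py
```

```text
12.75 yaw 135.03 Tz 0.3 tau6 -0.56 F [-2.5 -3.6  5.8] dq6 23.9 w 0.013 pos [ 0.6104 -0.0193  0.1142]
```

Emit:
arm_command(increments="-1 0 0 0 2; -1 0 0 0 2")

```text
time: 12.92
tcp_pos: [0.6105, -0.0192, 0.1142]
orientation: [-180.0, 0.1, 131.0]
contact_force: [-1.1, -3.1, 5.0]
gripper_width: 0.0129
```

```bash
python3 t.py
```

```text
12.92 yaw 131.04 Tz 0.369 tau6 -0.501 F [-1.1 -3.1  5. ] dq6 23.8 w 0.0129 pos [ 0.6105 -0.0192  0.1142]
```

Emit:
arm_command(increments="-1 0 0 0 1.5")

```text
time: 13.0
tcp_pos: [0.6105, -0.0192, 0.1142]
orientation: [-180.0, 0.1, 129.5]
contact_force: [-1.5, -3.3, 5.0]
gripper_width: 0.013
```

```bash
python3 t.py
```

```text
13.0 yaw 129.53 Tz 0.365 tau6 -0.085 F [-1.5 -3.3  5. ] dq6 17.1 w 0.013 pos [ 0.6105 -0.0192  0.1142]
```

B has bitten (Tz 0.37, tau6 step +0.125). Next is D; the other three grips predict it at (0.5117, 0.1188).

Emit:
arm_command(increments="1 0 0 0 0; 1 0 0 0 0; 1 0 0 0 0; 1 0 0 0 0; 1 0 0 0 0; 1 0 0 -2 -7; 1 0 0 -2.5 -7; 1 0 0 -2.5 -7; 1 0 0 0 -7; 1 0 0 0 -7; 1 0 0 0 -7; 1 0 0 0 -7")

```text
time: 14.0
tcp_pos: [0.6103, -0.0187, 0.1837]
orientation: [180.0, 0.0, 179.0]
contact_force: [0.6, 0.7, -0.5]
gripper_width: 0.0857
```

Emit:
arm_command(increments="1 0 0 0 -7; 1 0 0 0 -7; 1 0 0 0 -7; 1 0.78 2.7 0 0; 1 0.78 2.7 0 0; 1 0.78 2.7 0 0; 1 0.78 2.7 0 0; 1 0.78 2.7 0 0; 1 0.78 2.7 0 0; 1 0 0 0 0; 1 0 0 0 0")

```text
time: 14.92
tcp_pos: [0.5112, 0.119, 0.1839]
orientation: [-180.0, 0.0, -160.2]
contact_force: [0.8, -0.3, -0.0]
gripper_width: 0.0851
```

```bash
python3 look.py w6
```

```text
14.9167 [  4.21  16.14  -8.73  65.11  -0.   -15.55] [0.5112 0.119  0.1839] [-1.7999e+02  2.0000e-02 -1.6024e+02] [ 0.82 -0.28 -0.04] [ 0.021 -0.023 -0.035]
```

View pics/w6.png

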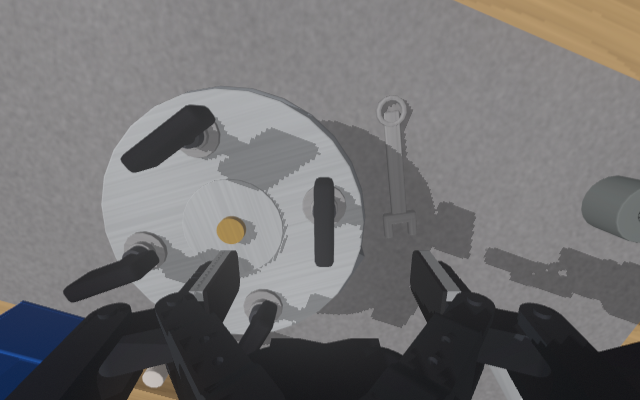

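D's bar is at (324,221), centred and aligned as the others were. I'll descend and grip.

Emit:
arm_command(increments="1 -0.05 0 2.3 0; 1 0 0 2.3 0; 1 0 0 2.4 0; 1 0 0 0 0; 1 0 0 0 0; -1 0 0 0 0; -1 0 0 0 0; -1 0 0 0 0; -1 0 0 0 0; -1 0 0 0 0; -1 0 0 0 0; -1 0 0 0 0")

```text
time: 15.97
tcp_pos: [0.5122, 0.1188, 0.1141]
orientation: [179.9, 0.0, -160.3]
contact_force: [-1.9, 5.0, 7.1]
gripper_width: 0.0128
```

```bash
python3 t.py
```

```text
15.97 yaw -160.33 Tz 0.211 tau6 0.177 F [-1.9  5.   7.1] dq6 -0.0 w 0.0128 pos [0.5122 0.1188 0.1141]
```

Emit:
arm_command(increments="-1 0 0 0 2; -1 0 0 0 2; -1 0 0 0 2")

```text
time: 16.22
tcp_pos: [0.5122, 0.1189, 0.1141]
orientation: [179.9, 0.0, -166.4]
contact_force: [-2.5, 5.2, 7.3]
gripper_width: 0.0129
```

```bash
python3 t.py
```

```text
16.22 yaw -166.42 Tz 0.279 tau6 -0.631 F [-2.5  5.2  7.3] dq6 23.9 w 0.0129 pos [0.5122 0.1189 0.1141]
```

Emit:
arm_command(increments="-1 0 0 0 2; -1 0 0 0 2")

```text
time: 16.38
tcp_pos: [0.5121, 0.119, 0.1141]
orientation: [179.9, 0.0, -170.4]
contact_force: [-3.5, 5.0, 7.2]
gripper_width: 0.0129
```

```bash
python3 t.py
```

```text
16.38 yaw -170.42 Tz 0.257 tau6 -0.614 F [-3.5  5.   7.2] dq6 23.9 w 0.0129 pos [0.5121 0.119  0.1141]
```

Emit:
arm_command(increments="-1 0 0 0 2; -1 0 0 0 2")

```text
time: 16.55
tcp_pos: [0.5121, 0.1191, 0.1142]
orientation: [179.9, 0.0, -174.4]
contact_force: [-3.8, 7.1, 6.6]
gripper_width: 0.0129
```

```bash
python3 t.py
```

```text
16.55 yaw -174.41 Tz 0.283 tau6 -0.613 F [-3.8  7.1  6.6] dq6 23.8 w 0.0129 pos [0.5121 0.1191 0.1142]
```

Emit:
arm_command(increments="-1 0 0 0 2; -1 0 0 0 2")

```text
time: 16.72
tcp_pos: [0.5121, 0.1192, 0.1141]
orientation: [179.9, 0.0, -178.4]
contact_force: [-3.0, 7.0, 7.1]
gripper_width: 0.013
```

```bash
python3 t.py
```

```text
16.72 yaw -178.41 Tz 0.261 tau6 -0.612 F [-3.   7.   7.1] dq6 23.9 w 0.013 pos [0.5121 0.1192 0.1141]
```

Emit:
arm_command(increments="-1 0 0 0 2; -1 0 0 0 2")

```text
time: 16.88
tcp_pos: [0.5121, 0.1193, 0.1142]
orientation: [179.9, 0.0, 177.6]
contact_force: [-2.8, 8.0, 7.8]
gripper_width: 0.013
```

```bash
python3 t.py
```

```text
16.88 yaw 177.59 Tz 0.266 tau6 -0.611 F [-2.8  8.   7.8] dq6 23.8 w 0.013 pos [0.5121 0.1193 0.1142]
```

Emit:
arm_command(increments="-1 0 0 0 2; -1 0 0 0 2")

```text
time: 17.05
tcp_pos: [0.5121, 0.1194, 0.1142]
orientation: [179.9, 0.0, 173.6]
contact_force: [-3.9, 8.4, 7.3]
gripper_width: 0.0126
```

```bash
python3 t.py
```

```text
17.05 yaw 173.6 Tz 0.222 tau6 -0.611 F [-3.9  8.4  7.3] dq6 23.8 w 0.0126 pos [0.5121 0.1194 0.1142]
```

Emit:
arm_command(increments="-1 0 0 0 2; -1 0 0 0 2")

```text
time: 17.22
tcp_pos: [0.5121, 0.1194, 0.1142]
orientation: [179.9, -0.0, 169.6]
contact_force: [-2.6, 7.8, 7.3]
gripper_width: 0.0132
```

```bash
python3 t.py
```

```text
17.22 yaw 169.6 Tz 0.264 tau6 -0.603 F [-2.6  7.8  7.3] dq6 23.9 w 0.0132 pos [0.5121 0.1194 0.1142]
```

Emit:
arm_command(increments="-1 0 0 0 2; -1 0 0 0 2")

```text
time: 17.38
tcp_pos: [0.5121, 0.1195, 0.1142]
orientation: [179.8, -0.0, 165.6]
contact_force: [-2.9, 9.3, 7.2]
gripper_width: 0.0129
```

```bash
python3 t.py
```

```text
17.38 yaw 165.61 Tz 0.38 tau6 -0.486 F [-2.9  9.3  7.2] dq6 23.8 w 0.0129 pos [0.5121 0.1195 0.1142]
```

D has bitten, so I'll hold still briefly to let the first pass register. The second pass starts with D, which is already gripped, then B, A and C; that order is still crosswise.

Emit:
arm_command(increments="-1 0 0 0 1.5; -1 0 0 0 0; -1 0 0 0 0; -1 0 0 0 0; -1 0 0 0 0; -1 0 0 0 0; -1 0 0 0 0")

```text
time: 17.97
tcp_pos: [0.5122, 0.1196, 0.1142]
orientation: [179.8, -0.0, 164.2]
contact_force: [-3.5, 9.4, 7.8]
gripper_width: 0.0126
```

```bash
python3 t.py
```

```text
17.97 yaw 164.19 Tz 0.1 tau6 0.093 F [-3.5  9.4  7.8] dq6 0.1 w 0.0126 pos [0.5122 0.1196 0.1142]
```

Emit:
arm_command(increments="-1 0 0 0 2; -1 0 0 0 2; -1 0 0 0 2; -1 0 0 0 2; -1 0 0 0 2; -1 0 0 0 2; -1 0 0 0 2")

```text
time: 18.55
tcp_pos: [0.5123, 0.1198, 0.1142]
orientation: [179.8, -0.1, 150.1]
contact_force: [-2.2, 13.4, 7.0]
gripper_width: 0.0129
```

```bash
python3 t.py
```

```text
18.55 yaw 150.12 Tz 0.381 tau6 -0.445 F [-2.2 13.4  7. ] dq6 23.8 w 0.0129 pos [0.5123 0.1198 0.1142]
```

Emit:
arm_command(increments="-1 0 0 0 2; -1 0 0 0 2; -1 0 0 0 2")

```text
time: 18.8
tcp_pos: [0.5123, 0.1199, 0.1142]
orientation: [179.8, -0.1, 144.1]
contact_force: [-0.3, 12.4, 4.7]
gripper_width: 0.0129
```

```bash
python3 t.py
```

```text
18.8 yaw 144.13 Tz 0.463 tau6 -0.427 F [-0.3 12.4  4.7] dq6 23.9 w 0.0129 pos [0.5123 0.1199 0.1142]
```

Emit:
arm_command(increments="-1 0 0 0 2; -1 0 0 0 2; -1 0 0 0 2")

```text
time: 19.05
tcp_pos: [0.5124, 0.1201, 0.1142]
orientation: [179.8, -0.1, 138.1]
contact_force: [-0.6, 13.4, 6.0]
gripper_width: 0.0132
```

```bash
python3 t.py
```

```text
19.05 yaw 138.14 Tz 0.472 tau6 -0.409 F [-0.6 13.4  6. ] dq6 23.8 w 0.0132 pos [0.5124 0.1201 0.1142]
```

Emit:
arm_command(increments="-1 0 0 0 2; -1 0 0 0 2")

```text
time: 19.22
tcp_pos: [0.5124, 0.1201, 0.1142]
orientation: [179.8, -0.1, 134.1]
contact_force: [-0.5, 14.3, 4.3]
gripper_width: 0.0131
```

```bash
python3 t.py
```

```text
19.22 yaw 134.14 Tz 0.476 tau6 -0.398 F [-0.5 14.3  4.3] dq6 23.8 w 0.0131 pos [0.5124 0.1201 0.1142]
```

Emit:
arm_command(increments="-1 0 0 0 2")

```text
time: 19.3
tcp_pos: [0.5125, 0.1202, 0.1142]
orientation: [179.8, -0.1, 132.1]
contact_force: [-0.6, 14.8, 4.2]
gripper_width: 0.0129
```

```bash
python3 t.py
```

```text
19.3 yaw 132.14 Tz 0.475 tau6 -0.392 F [-0.6 14.8  4.2] dq6 23.8 w 0.0129 pos [0.5125 0.1202 0.1142]
```

Emit:
arm_command(increments="-1 0 0 0 2")

```text
time: 19.38
tcp_pos: [0.5125, 0.1202, 0.1142]
orientation: [179.8, -0.1, 130.1]
contact_force: [0.1, 15.0, 4.0]
gripper_width: 0.013
```

```bash
python3 t.py
```

```text
19.38 yaw 130.15 Tz 0.45 tau6 -0.383 F [ 0.1 15.   4. ] dq6 23.8 w 0.013 pos [0.5125 0.1202 0.1142]
```

Emit:
arm_command(increments="-1 0 0 0 2")

```text
time: 19.47
tcp_pos: [0.5125, 0.1202, 0.1142]
orientation: [179.8, -0.1, 128.1]
contact_force: [0.1, 15.1, 4.1]
gripper_width: 0.0132
```

```bash
python3 t.py
```

```text
19.47 yaw 128.15 Tz 0.53 tau6 -0.299 F [ 0.1 15.1  4.1] dq6 23.9 w 0.0132 pos [0.5125 0.1202 0.1142]
```

Emit:
arm_command(increments="-1 0 0 0 2")

```text
time: 19.55
tcp_pos: [0.5126, 0.1202, 0.1142]
orientation: [179.8, -0.2, 126.2]
contact_force: [0.4, 15.2, 4.6]
gripper_width: 0.0131
```

```bash
python3 t.py
```

```text
19.55 yaw 126.15 Tz 0.644 tau6 -0.215 F [ 0.4 15.2  4.6] dq6 23.7 w 0.0131 pos [0.5126 0.1202 0.1142]
```

The torque is rising steeply, so this is the hard stop. I'll push 2° more to seat it, then release and go to B, at yaw 129.5.

Emit:
arm_command(increments="-1 0 0 0 2; -1 0 0 0 0")

```text
time: 19.72
tcp_pos: [0.5126, 0.1203, 0.1142]
orientation: [179.8, -0.2, 124.1]
contact_force: [-0.2, 14.8, 4.1]
gripper_width: 0.013
```

```bash
python3 t.py
```

```text
19.72 yaw 124.13 Tz 0.582 tau6 1.352 F [-0.2 14.8  4.1] dq6 -3.0 w 0.013 pos [0.5126 0.1203 0.1142]
```

Emit:
arm_command(increments="1 0 0 0 0; 1 0 0 0 0; 1 0 0 0 0; 1 0 0 0 0; 1 0 0 0 0; 1 0 0 -2 -5.4; 1 0 0 -2.5 0; 1 0 0 -1.5 0; 1 -2.8 -0.22 0 0; 1 -2.8 -0.22 0 0; 1 -2.8 -0.22 0 0; 1 -2.8 -0.22 0 0")

```text
time: 20.72
tcp_pos: [0.5773, 0.0252, 0.1738]
orientation: [180.0, 0.0, 129.5]
contact_force: [0.4, 0.3, 0.3]
gripper_width: 0.0854
```

Emit:
arm_command(increments="1 -2.8 -0.22 0 0; 1 -2.8 -0.22 0 0; 1 0 0 0 0; 1 0 0 0 0")

```text
time: 21.05
tcp_pos: [0.6094, -0.0209, 0.1731]
orientation: [-180.0, -0.0, 129.4]
contact_force: [-0.7, 0.1, -0.9]
gripper_width: 0.0854
```

```bash
python3 look.py w7;  python3 - <<'E'
from meas import *
meas("w7.npz",72,(300,160,350,285),"pics/m7.png")
E
```

```text
21.05 [-9.62 24.64  2.84 68.23 -0.   40.96] [ 0.6094 -0.0209  0.1731] [-1.7997e+02 -2.0000e-02  1.2942e+02] [-0.74  0.11 -0.86] [ 0.041 -0.018  0.   ]
[317, 178, 22, 93, 1872] [ 0.6095 -0.0191  0.127 ] ang [129.6 130.5] len 0.065
ctr [ 0.6095 -0.0191  0.127 ] [(np.float64(0.0), np.float64(0.0))]
```

View pics/w7.png

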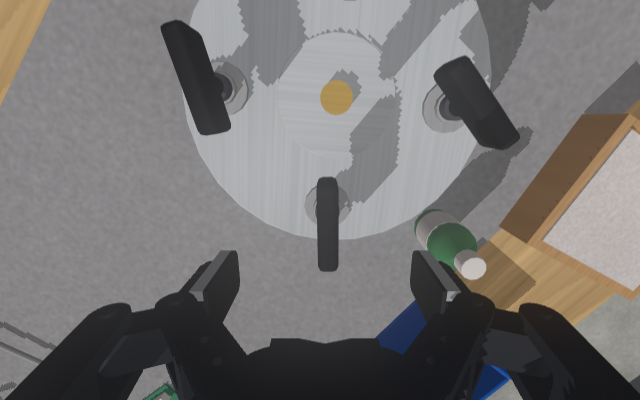

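B's bar is at (328,224), on the tool axis with about a 1.5 mm offset, and its angle is about 130°. I'll grip it and tighten.

Emit:
arm_command(increments="1 0.1 0.15 2 -0.4; 1 0 0 2 0; 1 0 0 1.9 0; 1 0 0 0 0; 1 0 0 0 0; -1 0 0 0 0; -1 0 0 0 0; -1 0 0 0 0; -1 0 0 0 0; -1 0 0 0 0; -1 0 0 0 0; -1 0 0 0 0")

```text
time: 22.1
tcp_pos: [0.6095, -0.0181, 0.1151]
orientation: [-180.0, 0.0, 129.9]
contact_force: [-2.2, -1.0, 5.7]
gripper_width: 0.0132
```

```bash
python3 t.py
```

```text
22.1 yaw 129.93 Tz 0.136 tau6 0.099 F [-2.2 -1.   5.7] dq6 -0.0 w 0.0132 pos [ 0.6095 -0.0181  0.1151]
```

Emit:
arm_command(increments="-1 0 0 0 2; -1 0 0 0 2; -1 0 0 0 2; -1 0 0 0 2; -1 0 0 0 2; -1 0 0 0 2; -1 0 0 0 2; -1 0 0 0 2; -1 0 0 0 2; -1 0 0 0 2")

```text
time: 22.93
tcp_pos: [0.6101, -0.0178, 0.1151]
orientation: [179.9, 0.0, 109.9]
contact_force: [2.3, 1.7, 2.6]
gripper_width: 0.0129
```

```bash
python3 t.py
```

```text
22.93 yaw 109.87 Tz 0.423 tau6 -0.432 F [2.3 1.7 2.6] dq6 23.9 w 0.0129 pos [ 0.6101 -0.0178  0.1151]
```

Emit:
arm_command(increments="-1 0 0 0 2; -1 0 0 0 2; -1 0 0 0 2")

```text
time: 23.18
tcp_pos: [0.6103, -0.0177, 0.1151]
orientation: [179.9, -0.0, 103.9]
contact_force: [4.1, 1.6, 2.4]
gripper_width: 0.013
```

```bash
python3 t.py
```

```text
23.18 yaw 103.87 Tz 0.496 tau6 -0.411 F [4.1 1.6 2.4] dq6 23.9 w 0.013 pos [ 0.6103 -0.0177  0.1151]
```

Emit:
arm_command(increments="-1 0 0 0 2; -1 0 0 0 2")

```text
time: 23.35
tcp_pos: [0.6104, -0.0177, 0.1151]
orientation: [179.9, -0.0, 99.9]
contact_force: [4.1, 2.4, 1.8]
gripper_width: 0.0131
```

```bash
python3 t.py
```

```text
23.35 yaw 99.87 Tz 0.462 tau6 -0.398 F [4.1 2.4 1.8] dq6 23.7 w 0.0131 pos [ 0.6104 -0.0177  0.1151]
```

Emit:
arm_command(increments="-1 0 0 0 2; -1 0 0 0 2")

```text
time: 23.52
tcp_pos: [0.6105, -0.0177, 0.1151]
orientation: [179.9, -0.0, 95.9]
contact_force: [5.6, 2.8, 0.8]
gripper_width: 0.0129
```

```bash
python3 t.py
```

```text
23.52 yaw 95.88 Tz 0.557 tau6 -0.338 F [5.6 2.8 0.8] dq6 23.9 w 0.0129 pos [ 0.6105 -0.0177  0.1151]
```

Emit:
arm_command(increments="-1 0 0 0 2")

```text
time: 23.6
tcp_pos: [0.6106, -0.0177, 0.1151]
orientation: [179.9, -0.0, 93.9]
contact_force: [5.1, 2.7, 0.4]
gripper_width: 0.0127
```

```bash
python3 t.py
```

```text
23.6 yaw 93.89 Tz 0.645 tau6 -0.25 F [5.1 2.7 0.4] dq6 23.8 w 0.0127 pos [ 0.6106 -0.0177  0.1151]
```

Emit:
arm_command(increments="-1 0 0 0 2")

```text
time: 23.68
tcp_pos: [0.6107, -0.0177, 0.1151]
orientation: [179.9, -0.0, 91.9]
contact_force: [5.5, 2.6, 0.3]
gripper_width: 0.0131
```

```bash
python3 t.py
```

```text
23.68 yaw 91.89 Tz 0.776 tau6 -0.168 F [5.5 2.6 0.3] dq6 23.7 w 0.0131 pos [ 0.6107 -0.0177  0.1151]
```

B's hard stop is clear (0.78 and climbing steeply). Next is A at yaw 143.4.

Emit:
arm_command(increments="1 0 0 0 0; 1 0 0 0 0; 1 0 0 0 0; 1 0 0 0 0; 1 0 0 0 0; 1 0 0 -2 -6.5; 1 0 0 -2.5 -6.5; 1 0 0 -1.5 -6.5; 1 0 0 0 -6.4; 1 0 0 0 -6.4; 1 0 0 0 -6.4; 1 0 0 0 -6.4")

```text
time: 24.68
tcp_pos: [0.6094, -0.018, 0.1747]
orientation: [-180.0, 0.0, 137.4]
contact_force: [0.7, -0.4, 0.3]
gripper_width: 0.0856
```

Emit:
arm_command(increments="1 0 0 0 -6.4; 1 2.2 -1.1 0 0; 1 2.1 -1.1 0 0; 1 2.1 -1.1 0 0; 1 2.1 -1.1 0 0; 1 2.1 -1.1 0 0; 1 0 0 0 0; 1 0 0 0 0")

```text
time: 25.35
tcp_pos: [0.491, 0.0011, 0.1751]
orientation: [180.0, 0.0, 143.4]
contact_force: [0.4, -0.9, -0.0]
gripper_width: 0.0853
```

```bash
python3 look.py w8;  python3 - <<'E'
from meas import *
meas("w8.npz",72,(300,160,350,285),"pics/m8.png")
E
```

```text
25.35 [ -9.39  13.18 -14.34  62.44  -0.    27.17] [0.491  0.0011 0.1751] [1.7999e+02 4.0000e-02 1.4344e+02] [ 0.42 -0.9  -0.02] [-0.002  0.004 -0.014]
[316, 179, 22, 93, 1825] [0.4912 0.0017 0.127 ] ang [142.4 144.3] len 0.0659
ctr [0.4912 0.0017 0.127 ] [(np.float64(0.0), np.float64(0.0))]
```

View pics/w8.png

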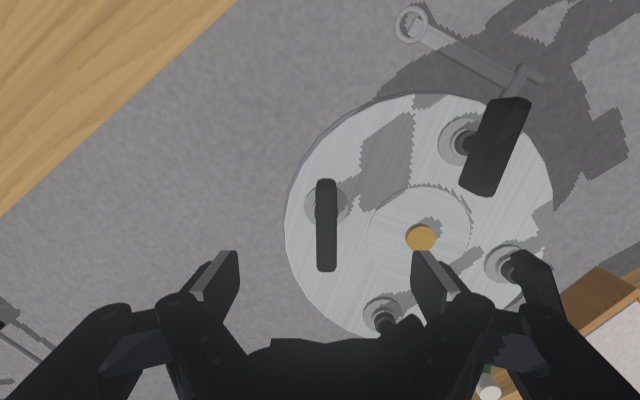

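A's bar is at (326,225) and already aligned.

Emit:
arm_command(increments="1 0 0.02 2 0; 1 0 0 2 0; 1 0 0 2 0; 1 0 0 0 0; 1 0 0 0 0; -1 0 0 0 0; -1 0 0 0 0; -1 0 0 0 0; -1 0 0 0 0; -1 0 0 0 0; -1 0 0 0 0; -1 0 0 0 0")

```text
time: 26.4
tcp_pos: [0.492, 0.0014, 0.1151]
orientation: [179.9, 0.0, 143.5]
contact_force: [0.1, 1.2, 4.5]
gripper_width: 0.0131
```

```bash
python3 t.py
```

```text
26.4 yaw 143.45 Tz 0.179 tau6 0.228 F [0.1 1.2 4.5] dq6 0.0 w 0.0131 pos [0.492  0.0014 0.1151]
```

Emit:
arm_command(increments="-1 0 0 0 2; -1 0 0 0 2; -1 0 0 0 2; -1 0 0 0 2; -1 0 0 0 2; -1 0 0 0 2; -1 0 0 0 2; -1 0 0 0 2; -1 0 0 0 2; -1 0 0 0 2; -1 0 0 0 2; -1 0 0 0 2")

```text
time: 27.4
tcp_pos: [0.4922, 0.0015, 0.1151]
orientation: [179.9, 0.0, 119.4]
contact_force: [1.1, 4.6, 3.8]
gripper_width: 0.0132
```

```bash
python3 t.py
```

```text
27.4 yaw 119.37 Tz 0.42 tau6 -0.424 F [1.1 4.6 3.8] dq6 23.8 w 0.0132 pos [0.4922 0.0015 0.1151]
```

Emit:
arm_command(increments="-1 0 0 0 2; -1 0 0 0 2")

```text
time: 27.57
tcp_pos: [0.4922, 0.0015, 0.1151]
orientation: [179.9, -0.0, 115.4]
contact_force: [2.4, 3.9, 4.1]
gripper_width: 0.0127
```

```bash
python3 t.py
```

```text
27.57 yaw 115.38 Tz 0.455 tau6 -0.412 F [2.4 3.9 4.1] dq6 23.9 w 0.0127 pos [0.4922 0.0015 0.1151]
```

Emit:
arm_command(increments="-1 0 0 0 2; -1 0 0 0 2")

```text
time: 27.73
tcp_pos: [0.4923, 0.0015, 0.1151]
orientation: [179.9, -0.0, 111.4]
contact_force: [0.5, 3.0, 3.8]
gripper_width: 0.0127
```

```bash
python3 t.py
```

```text
27.73 yaw 111.38 Tz 0.45 tau6 -0.401 F [0.5 3.  3.8] dq6 23.8 w 0.0127 pos [0.4923 0.0015 0.1151]
```

Emit:
arm_command(increments="-1 0 0 0 2; -1 0 0 0 2")

```text
time: 27.9
tcp_pos: [0.4923, 0.0016, 0.1151]
orientation: [179.9, -0.0, 107.4]
contact_force: [1.7, 4.1, 3.4]
gripper_width: 0.0131
```

```bash
python3 t.py
```

```text
27.9 yaw 107.39 Tz 0.578 tau6 -0.261 F [1.7 4.1 3.4] dq6 23.8 w 0.0131 pos [0.4923 0.0016 0.1151]
```

Emit:
arm_command(increments="-1 0 0 0 2")

```text
time: 27.98
tcp_pos: [0.4923, 0.0016, 0.1151]
orientation: [179.9, -0.0, 105.4]
contact_force: [1.6, 3.6, 3.9]
gripper_width: 0.0131
```

```bash
python3 t.py
```

```text
27.98 yaw 105.39 Tz 0.722 tau6 -0.18 F [1.6 3.6 3.9] dq6 23.8 w 0.0131 pos [0.4923 0.0016 0.1151]
```

Emit:
arm_command(increments="-1 0 0 0 2")

```text
time: 28.07
tcp_pos: [0.4923, 0.0016, 0.1151]
orientation: [179.9, -0.0, 103.4]
contact_force: [2.0, 3.4, 4.0]
gripper_width: 0.0129
```

```bash
python3 t.py
```

```text
28.07 yaw 103.4 Tz 0.76 tau6 -0.099 F [2.  3.4 4. ] dq6 23.7 w 0.0129 pos [0.4923 0.0016 0.1151]
```

A is tight. Last is C at yaw 169.8.

Emit:
arm_command(increments="1 0 0 0 0; 1 0 0 0 0; 1 0 0 0 0; 1 0 0 0 0; 1 0 0 0 0; 1 0 0 -2 -6.4; 1 0 0 -2.5 -6; 1 0 0 -1.5 -6; 1 0 0 0 -6; 1 0 0 0 -6; 1 0 0 0 -6; 1 0 0 0 -6")

```text
time: 29.07
tcp_pos: [0.4917, 0.0011, 0.1747]
orientation: [-180.0, 0.0, 146.1]
contact_force: [-0.2, 1.0, -0.3]
gripper_width: 0.0855
```

Emit:
arm_command(increments="1 0 0 0 -6; 1 0 0 0 -6; 1 0 0 0 -6; 1 0 0 0 -6; 1 -2 2 0 0; 1 -2 2 0 0; 1 -2 2 0 0; 1 -2 2 0 0; 1 -2 2 0 0; 1 -2 2 0 0; 1 0 0 0 0; 1 0 0 0 0")

```text
time: 30.07
tcp_pos: [0.6315, 0.0987, 0.1738]
orientation: [-180.0, -0.1, 169.9]
contact_force: [-0.8, -0.2, -0.5]
gripper_width: 0.0855
```

```bash
python3 look.py w9;  python3 - <<'E'
from meas import *
meas("w9.npz",72,(300,160,350,285),"pics/m9.png")
E
```

```text
30.0667 [ 1.59 27.57  7.94 70.42 -0.   11.68] [0.6315 0.0987 0.1738] [-1.7999e+02 -5.0000e-02  1.6991e+02] [-0.78 -0.24 -0.54] [-0.039  0.082 -0.01 ]
[314, 178, 22, 94, 1904] [0.6307 0.0986 0.127 ] ang [169.9 170.4] len 0.066
ctr [0.6307 0.0986 0.127 ] [(np.float64(0.0), np.float64(0.0))]
```

View pics/w9.png

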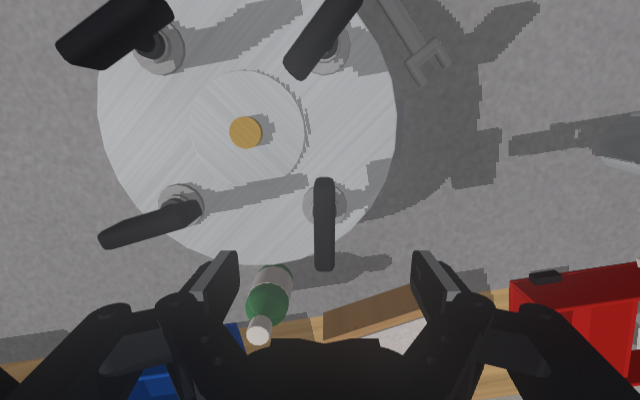

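C's bar is at (325,225), aligned, and the bottle is undisturbed at (268,305).

Emit:
arm_command(increments="1 0.07 0 2 0; 1 0 0 2 0; 1 0 0 1.9 0; 1 0 0 0 0; 1 0 0 0 0; -1 0 0 0 0; -1 0 0 0 0; -1 0 0 0 0; -1 0 0 0 0; -1 0 0 0 0; -1 0 0 0 0; -1 0 0 0 0")

```text
time: 31.12
tcp_pos: [0.6305, 0.0986, 0.1161]
orientation: [179.9, 0.0, 169.9]
contact_force: [-0.3, 3.5, 4.8]
gripper_width: 0.0126
```

```bash
python3 t.py
```

```text
31.12 yaw 169.86 Tz 0.174 tau6 0.149 F [-0.3  3.5  4.8] dq6 -0.1 w 0.0126 pos [0.6305 0.0986 0.1161]
```

Emit:
arm_command(increments="-1 0 0 0 2; -1 0 0 0 2; -1 0 0 0 2; -1 0 0 0 2; -1 0 0 0 2; -1 0 0 0 2; -1 0 0 0 2; -1 0 0 0 2; -1 0 0 0 2; -1 0 0 0 2; -1 0 0 0 2; -1 0 0 0 2")

```text
time: 32.12
tcp_pos: [0.6307, 0.0991, 0.1161]
orientation: [179.9, 0.0, 145.8]
contact_force: [0.4, 6.7, 4.7]
gripper_width: 0.0132
```

```bash
python3 t.py
```

```text
32.12 yaw 145.8 Tz 0.451 tau6 -0.419 F [0.4 6.7 4.7] dq6 23.8 w 0.0132 pos [0.6307 0.0991 0.1161]
```

Emit:
arm_command(increments="-1 0 0 0 2; -1 0 0 0 2; -1 0 0 0 2")

```text
time: 32.37
tcp_pos: [0.6308, 0.0992, 0.1161]
orientation: [179.9, -0.0, 139.8]
contact_force: [0.6, 7.4, 4.0]
gripper_width: 0.0127
```

```bash
python3 t.py
```

```text
32.37 yaw 139.8 Tz 0.474 tau6 -0.402 F [0.6 7.4 4. ] dq6 23.9 w 0.0127 pos [0.6308 0.0992 0.1161]
```

Emit:
arm_command(increments="-1 0 0 0 2")

```text
time: 32.45
tcp_pos: [0.6307, 0.0992, 0.1161]
orientation: [179.9, -0.0, 137.8]
contact_force: [1.4, 7.6, 3.0]
gripper_width: 0.0131
```

```bash
python3 t.py
```

```text
32.45 yaw 137.81 Tz 0.456 tau6 -0.396 F [1.4 7.6 3. ] dq6 23.8 w 0.0131 pos [0.6307 0.0992 0.1161]
```

Emit:
arm_command(increments="-1 0 0 0 2; -1 0 0 0 2")

```text
time: 32.62
tcp_pos: [0.6308, 0.0993, 0.1161]
orientation: [179.9, -0.0, 133.8]
contact_force: [2.4, 7.6, 2.9]
gripper_width: 0.0131
```

```bash
python3 t.py
```

```text
32.62 yaw 133.81 Tz 0.586 tau6 -0.288 F [2.4 7.6 2.9] dq6 23.8 w 0.0131 pos [0.6308 0.0993 0.1161]
```

Emit:
arm_command(increments="-1 0 0 0 2")

```text
time: 32.7
tcp_pos: [0.6309, 0.0993, 0.1162]
orientation: [179.9, -0.0, 131.8]
contact_force: [1.6, 7.8, 3.5]
gripper_width: 0.0126
```

```bash
python3 t.py
```

```text
32.7 yaw 131.81 Tz 0.69 tau6 -0.205 F [1.6 7.8 3.5] dq6 23.7 w 0.0126 pos [0.6309 0.0993 0.1162]
```

Emit:
arm_command(increments="-1 0 0 0 2")

```text
time: 32.78
tcp_pos: [0.6309, 0.0993, 0.1161]
orientation: [179.9, -0.0, 129.8]
contact_force: [2.5, 8.0, 2.8]
gripper_width: 0.0129
```

```bash
python3 t.py
```

```text
32.78 yaw 129.82 Tz 0.768 tau6 -0.124 F [2.5 8.  2.8] dq6 23.8 w 0.0129 pos [0.6309 0.0993 0.1161]
```

All four are at their hard stops. I'll release, back away and check.

Emit:
arm_command(increments="1 0 0 0 0; 1 0 0 0 0; 1 0 0 0 0; 1 0 0 0 0; 1 0 0 0 0; 1 0 0 -2.5 0; 1 0 0 -3.5 0; 1 0 0 -3.5 0; 1 0 0 -3.5 0; 1 0 0 -3.5 0; 1 0 0 0 0; 1 0 0 0 0")

```text
time: 33.78
tcp_pos: [0.6311, 0.0982, 0.2823]
orientation: [179.8, 0.1, 129.8]
contact_force: [-0.3, -0.2, -1.0]
gripper_width: 0.0857
```

Emit:
arm_command(increments="1 -3 0 0 0; 1 -3 0 0 0; 1 -2 0 0 0; 1 0 0 0 0; 1 0 0 0 0; 1 0 0 0 0")

```text
time: 34.28
tcp_pos: [0.6811, 0.0371, 0.2797]
orientation: [-179.9, -0.1, 129.8]
contact_force: [-0.6, 0.1, 0.1]
gripper_width: 0.0857
```

```bash
python3 look.py wA; python3 t.py; python3 - <<'E'
from meas import *
meas("wA.npz",72,(0,0,640,230),"pics/mA.png")
from station import *
for n in("scene","side"): cv2.imwrite(f"pics/{n}1.png",camera(n)["pixels"])
a=cv2.imread("pics/scene1.png")[150:350,180:560];b=cv2.imread("pics/side1.png")[120:320,180:560]
cv2.imwrite("pics/fin.png",np.vstack([a,b]))
E
```

```text
34.2833 [-3.720e+00  3.203e+01  3.221e+01  9.028e+01  1.000e-02  4.644e+01] [0.6811 0.0371 0.2797] [-1.7994e+02 -7.0000e-02  1.2983e+02] [-0.58  0.06  0.1 ] [ 0.019 -0.022 -0.004]
34.33 yaw 129.86 Tz -0.035 tau6 -0.004 F [ 0.1  0.2 -1.8] dq6 -0.1 w 0.0857 pos [0.681  0.0374 0.2801]
[228, 0, 29, 42, 908] [0.5231 0.1089 0.127 ] ang [110.2 130.4] len 0.0315
[527, 29, 26, 26, 312] [0.7424 0.2676 0.127 ] ang [90.7 88.8] len 0.0257
[556, 49, 52, 59, 1028] [0.7976 0.2722 0.127 ] ang [10.2  0.2] len 0.0667
[131, 57, 46, 69, 2093] [0.4929 0.003  0.127 ] ang [110.4 110.7] len 0.0621
[317, 74, 19, 68, 956] [0.6299 0.0998 0.127 ] ang [136.1 135.9] len 0.0607
[218, 160, 41, 54, 942] [ 0.6099 -0.019   0.127 ] ang [96.9 95.1] len 0.0665
ctr [0.6327 0.1221 0.127 ] [(np.float64(0.1103), np.float64(-173.1)), (np.float64(0.1823), np.float64(53.0)), (np.float64(0.2231), np.float64(42.3)), (np.float64(0.1836), np.float64(-139.6)), (np.float64(0.0225), np.float64(-97.0)), (np.float64(0.1429), np.float64(-99.2))]
```

View pics/wA.png

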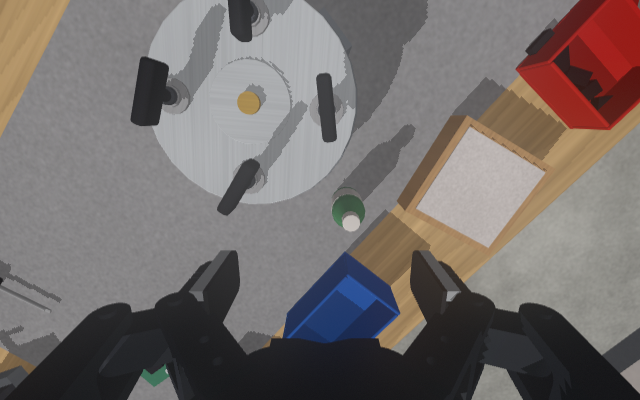

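View pics/fin.png

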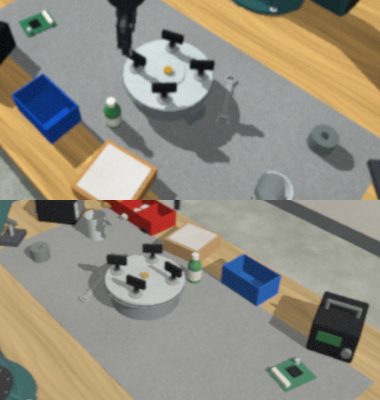

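The wrist view shows the cover in place, A at (150,92), C at (326,107), B at (239,187), and D at the top edge at (240,20). The bench items look unchanged. Before signing off I'll compare start and end pictures for any shift.

```bash
python3 - <<'E'
from h import *
for n,(x0,y0,x1,y1) in {"scene":(330,205,370,235),"side":(305,180,345,210)}.items():
    r=[]
    for i in(0,1):
        im=cv2.imread(f"pics/{n}{i}.png").astype(int); w=np.clip(im[:,:,2]-im[:,:,0]-30,0,None)[y0:y1,x0:x1]
        ys,xs=np.mgrid[y0:y1,x0:x1]; r.append(((w*xs).sum()/w.sum(),(w*ys).sum()/w.sum()))
    print(n,np.round(r,2))
a,b=[cv2.imread(f"pics/side{i}.png") for i in(0,1)]
for nm,(x0,y0,x1,y1) in dict(spanner=(255,180,285,225),flux=(365,172,385,207),spool=(205,158,235,185),driver=(370,320,435,382),board=(445,272,500,312),tin=(260,128,290,162)).items():
    print(nm,cv2.phaseCorrelate(np.float32(cv2.cvtColor(a,6)[y0:y1,x0:x1]),np.float32(cv2.cvtColor(b,6)[y0:y1,x0:x1])))
E
```

```text
scene [[347.69 219.71]
 [347.69 219.71]]
side [[325.12 194.06]
 [324.34 194.69]]
spanner ((0.058269836711405176, 0.8708188664260597), 0.4439354168927228)
flux ((0.05670533553650081, 0.022811109881452296), 0.9845546272065905)
spool ((0.07886801907340057, 0.4988267516147342), 0.9836060506326181)
driver ((-0.03701489618756426, -0.03730942776586943), 0.995353946255313)
board ((-0.026918506107126206, -0.016772714429503566), 1.0078956814606985)
tin ((0.12107253473693014, 0.3789628210341469), 0.5630687718038205)
```

```bash
python3 -c "
from station import *
print(sign_off())"
```

```text
the job is handed in; nothing more can be done
None
```

All four knobs are tightened to their hard stops in two crosswise passes, and I handed the job in at about 34 s of the 72 s allowed. Sign-off returned no verdict.

**First pass:** I went A, C, B, D, named by their direction from the pot centre: 215°, 35°, 305° and 125°. Each knob was turned until the torque stepped up by about 0.12 N m, from roughly 0.26 to 0.37 to 0.42. I judged each to be no more than about 8° past its bite. All four were held in that state for about 0.5 s.

**Second pass:** I went D, B, A, C, starting with D because it was already gripped. Each was turned until the torque rose steeply beyond 0.48 N m. Readings reached 0.64 (D), 0.78 (B), 0.76 (A) and 0.77 (C).

**Last checks:**
- **Gripper:** it is open and clear of everything, with no contact force.
- **Knob directions:** they match where the hard stops were felt. D was only partly in view, and only one of its two edges gave a usable angle.
- **Cover:** the brass centre did not move in the scene camera. It appears about 1 pixel off in the side camera, which I think is the turned knobs affecting the view.
- **Bystanders:** flux, driver and board showed no shift in the side picture. Spool, tin and spanner showed 0.4 to 0.9 pixel, with weak matches for spanner and tin. Nothing touched them, so I put this down to changed shadows.

The washer forces could not be measured directly; they are inferred from torque.

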